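Centre-mark a round walnut tabletop in the marking jig

ROBOT

A 6-joint arm with a two-finger parallel gripper is mounted at the origin on the work surface. World frame = base frame: x ahead of the robot, y to its left, z up, the work surface at z = 0. Lengths are in mm, angles in rad, forces in N, time in s.
With the tool pointing down it reaches from about 275 to 750 mm from the base axis. Payload 10.2 kg.
Tool frame: the origin (TCP) lies midway between the tips of the shut fingers; the grasp point (between the pads) lies 19 mm behind it; z points along the fingers, y is the line along which they close (so a half turn about z gives the same grasp; the last joint's range is limited). The gripper opens to 85 mm and grips with 20 to 120 N. Pads are 22 mm wide; open, the fingers measure 114 mm over their backs; the gripper's body (76 mm by 85 mm) begins 54 mm behind the grasp point. The pads swing forward as they close: fully open they stand 13 mm farther back than shut.
Start: joints at [0.886, 0.313, 1.498, -0, 1.331, -0.223], TCP at [233.932, 470.007, 231.294] pointing down, gripper open.
Joint ranges: [-2.94, 2.94], [-0.97, 2.17], [0.19, 2.56], [-1.23, 4.37], [0.02, 3.11], [-2.88, 2.88]. Speed limits (rad/s): [2.39, 2.39, 3.01, 3.14, 3.14, 3.14].

INTERFACE

Orientations are given as a unit quaternion [w, x, y, z].
In Python, from rig import ctrl gives the robot as it stands.
- The arm moves only by the tool arm_command, never from a script. Its argument "increments" is a list of rows, each an object with "dr": the turn, a rotation vector about the tool's x, y, z in units of pi/4 rad (1.0 is pi/4 rad), a list of three; "offset": the shift along the tool's x, y, z in units of 120 mm (1.0 is 120 mm), a list of three; "hand": the opening, from -1 (shut) to 1 (fully open). A call has 1 to 8 rows; each row shifts and turns the commanded pose from where the row before left it, along the tool's axes as they then stand; what a row does not reach is not made up. A row lasts 1/10 s, in which the tool goes at most 50 mm and 8.59 degrees, less where a joint would pass 70% of its speed; a pose out of reach is approached as far as the arm can. A call with a number of a shift or a turn outside -1 to 1 is refused whole. A call with a gripper value outside its range is refused whole. The fingers move at their own pace and stop on an object; "grip_force" is the grip in N (left out, the last holds). Time passes only in rows, so rows that do not move let the fingers close. It gives the time, the measured TCP pose, the force, the opening and the grip force at its end, in the units of the state.
- ctrl.sense(): the state, without advancing time (a new reading comes with each control period).
- ctrl.capture(name): name is "side" or "top"; returns the picture (480x640x3 uint8, red, green, blue); there is no depth.
- ctrl.camera_info(name): a dict with "K" (3x3 intrinsics, pixels), "dist" ([k1, k2, p1, p2, k3] as OpenCV has them; the pictures are not rectified), "R" (3x3) and "t" (3): a world point X has camera coordinates R X + t. Camera axes: x right, y down, z forward; pixel columns grow to the right and rows downward; lengths in mm; the calibration is good to about 2 mm. A picture is of the moment at which its call begins. camera_info takes no time and is no camera call.
- ctrl.finish_job(): hands the job in; it is judged then, once.
The state is a dict: "time_s": time; "joints": joint angles; "dq": joint speeds; "tau": joint torques, N m; "eef_pos": TCP position; "ee_rot": TCP orientation; "force": force on the tool from outside, world axes, zero at the start; "wrist_torque": the same for the moment, N m; "grip_width": opening from 0.0 (shut) to 1.0 (fully open); "grip_force": force on a finger pad.
Only numpy, scipy, OpenCV 4.12 (cv2) and the standard library are available. Lean on these libraries where they do the work, as an engineer would, in place of code of your own. Each camera call takes 0.05 s, during which the arm holds its last target. There are 200 camera calls.

TASK

Mark the centre of the round walnut disc: push it flat along the bench into the V-shaped fence of the green marking jig until it rests against both faces of the V, and only then press the jig's red spring plunger fully down to its stop, hold it there for a moment, and let it spring back up. Leave the disc in the V, and leave the other things on the bench where they are.

Things in the scene. Friction and masses are not known exactly. Their poses are not given: they have to be found in the camera images.
- disc: the loose dark walnut disc, 170 mm in diameter, 30 mm thick, 0.28 to 0.56 kg, lying flat on the bench; too wide to grasp. Origin: centre of its underside; z up.
- jig: the green marking jig, fixed to the bench, but placed and turned differently each time. Origin: on the bench straight below the punch, where the disc's centre lies when the disc touches both faces of the V; z up. The V opens towards the jig's +y and is symmetric about its y axis.
- jig_v (a point): inner corner of the jig's V, on the bench, at jig x = 0, y = -120 mm, filled by a small green block that the disc does not reach. The two white plastic fences are 38 mm high, 20 mm thick and 134 mm long, at right angles; inner faces at 45 degrees to the jig's y, 85 mm from its origin; the mouth's corners are at jig x = +-106, y = -14 mm.
- jig_post (a point): top of the jig's post (45 x 40 mm, 155 mm high), at jig x = 0, y = -175 mm, on a green foot 150 x 85 mm. From it a green arm, 36 mm wide, runs along the jig's +y at 121 to 155 mm height, and ends in an upright steel bush, 40 mm in diameter, at jig x = y = 0, from 115 to 165 mm height, which guides the plunger.
- plunger_top (a point): centre of the top face of the red plunger head: a disc-shaped knob 49 mm in diameter and 22 mm thick, straight above the jig's origin, its top 218 mm above the bench when up and 188 mm when fully down; it moves with the head. The punch below it clears the disc by 28 mm when up.
- plunger (a joint): travel of the plunger, straight down, in m: 0 = up, 0.030 = fully down at its rigid stop. The spring returns it; pressing takes about 2.5 N at the top and 7.5 N just above the stop.
- cup: bystander: paper coffee cup with black lid, 84 mm in diameter, 116 mm high, upright; origin at the centre of its underside.
- jar: bystander: amber jar with white lid, 72 mm in diameter, 90 mm high, upright; origin at the centre of its underside.
- tape: bystander: yellow tape measure, 70 x 40 mm, 62 mm high; origin at the centre of its underside, x along the 70 mm.
- pencil: bystander: flat orange carpenter's pencil, 165 x 14 mm, 10 mm high, lying along its x; origin under the middle.
- earmuffs: bystander: black and red ear muffs, cups 84 mm high and 90 mm across (along x), the headband reaching 130 mm to +y; origin on the bench midway between the cups.
- drill: bystander: cordless drill standing on its battery, 195 mm high; battery 115 x 75 mm; the chuck points to its +x and its bit reaches 180 mm; origin at the centre of its underside.
- screwdriver: bystander: screwdriver with red handle, about 200 mm long and 30 mm high, lying along its x.
- offcut: bystander: wood offcut, 160 x 70 mm, 20 mm high, lying flat; origin at the centre of its underside, x along the 160 mm.
Things that resemble listed ones, but are neither listed nor needed, are in the scene too. There is more than one size of the disc; the job needs the largest.

How it is judged (in metres and radians):
On the way, in this order (a step that is already met when the one before it is completed fails the run):
1. the disc lies flat against both faces of the V (its centre within 5 mm of the spot under the punch) with the plunger still up (horizontal distance between disc and jig below 0.005 m and value of joint plunger below 0.004 m), for 0.2 s.
2. the plunger is held within 2.5 mm of its stop for 0.3 s while the disc is in the V (within 5 mm) (horizontal distance between disc and jig below 0.005 m and value of joint plunger above 0.0275 m), for 0.3 s.
At the end, for the whole second after the job is handed in: the disc lies flat and at rest in the V, its centre within 5 mm of the spot under the punch, and the plunger is back up (within 3 mm) after having been pressed to its stop (horizontal distance between disc and jig below 0.005 m and angle between disc's own z axis and vertical below 0.05 rad and height (world z) of disc below 0.004 m and value of joint plunger below 0.003 m and linear speed of disc below 0.01 m/s); the robot touches nothing.
It fails at once if the plunger is pressed more than halfway while the disc's centre is more than 8 mm from the spot under the punch (value of joint plunger above 0.015 m and not (horizontal distance between disc and jig below 0.008 m)).
It fails at once if the disc is lifted more than 15 mm or tipped more than 0.25 rad (height (world z) of disc above 0.015 m or angle between disc's own z axis and vertical above 0.25 rad).
It fails at once if one of the bystanders (cup, jar, tape measure, pencil, ear muffs, drill, screwdriver, offcut) is moved more than 30 mm (distance of any of cup, jar, tape, pencil, earmuffs, drill, screwdriver, offcut from where it was at the start of the episode above 0.03 m).
It also fails if it takes over 48 s, if anything falls off the work surface, if the arm or the gripper's body presses on something with over 40 N, if the wrist force passes 120 N, or if a joint passes its speed limit or range.

## Working session

There is one attempt and no reset: what is moved stays moved. The work goes in short steps, Python scripts to look and compute and a tool call to move; the robot and the scene stay as the last step left them, time stands still between calls to the robot, and variables do not carry over. Pictures are saved under pics/ and viewed, at most 10 in all, crops included, and the job is handed in when it is done.

Besides the shell and the picture viewer there is one more tool, called as name(argument=value, ...), one argument or row to a line, values as JSON. arm_command: Moves the arm, as the interface text tells. Shifts and turns lie within -1 to 1; 1 stands for 120 mm of shift or pi/4 rad of turn. Its arguments: {"type":"object","properties":{"increments":{"type":"array"},"grip_force":{"type":"number"}},"required":["increments"]}

```bash
mkdir -p pics; python3 - <<'E'
from rig import ctrl
import cv2,numpy as np
for n in("top","side"):
    im=ctrl.capture(n); cv2.imwrite(f"pics/{n}0.png",im[:,:,::-1])
    c=ctrl.camera_info(n); print(n,np.array(c["K"]).round(1).tolist(),c["dist"],np.array(c["R"]).round(3).tolist(),c["t"])
s=ctrl.sense();print(s)
E
```

```text
top [[573.1, 0.0, 315.2], [0.0, 573.1, 232.1], [0.0, 0.0, 1.0]] [-0.05225408  0.          0.          0.          0.        ] [[-0.022, -1.0, 0.005], [-0.978, 0.021, -0.208], [0.207, -0.009, -0.978]] [  43.98898687  570.2279321  1354.49451061]
side [[538.0, 0.0, 320.0], [0.0, 538.0, 236.6], [0.0, 0.0, 1.0]] [-0.05352263  0.          0.          0.          0.        ] [[0.985, -0.174, -0.012], [-0.111, -0.573, -0.812], [0.135, 0.8, -0.584]] [-516.35698931  215.48836066 1296.90136119]
{'time_s': 0.1, 'joints': array([ 8.85588087e-01,  3.13387473e-01,  1.49832383e+00,  1.46659637e-05,
        1.33101612e+00, -2.23362516e-01]), 'dq': array([-0.00022064, -0.00131414, -0.0010156 , -0.00058077,  0.00156571,
        0.00029842]), 'tau': array([ 4.14733076e-03, -4.12898576e+01, -2.60136491e+01, -1.17042132e-04,
        3.07333197e-03,  2.45475235e-05]), 'eef_pos': array([233.78836973, 469.8275934 , 230.80970503]), 'ee_rot': array([-2.55380108e-04,  2.28877648e-01,  9.73455032e-01, -5.06713003e-04]), 'force': array([ 0.31323886,  0.75849039, -0.02058876]), 'wrist_torque': array([ 0.00119545, -0.03200942, -0.06851744]), 'grip_force': 0.0, 'grip_width': 1.002407395905224}
```

View pics/top0.png

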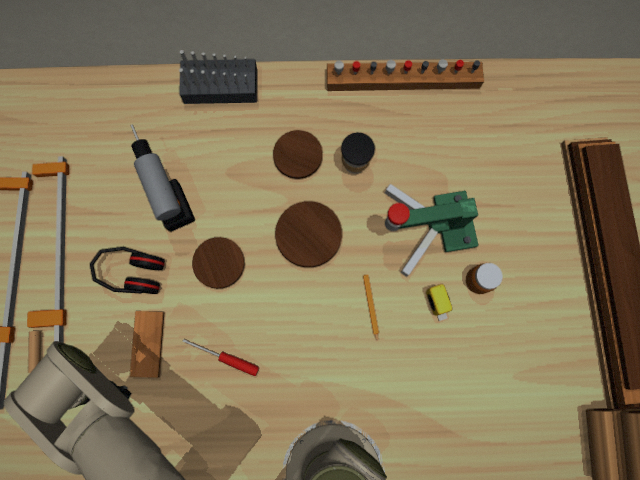

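View pics/side0.png

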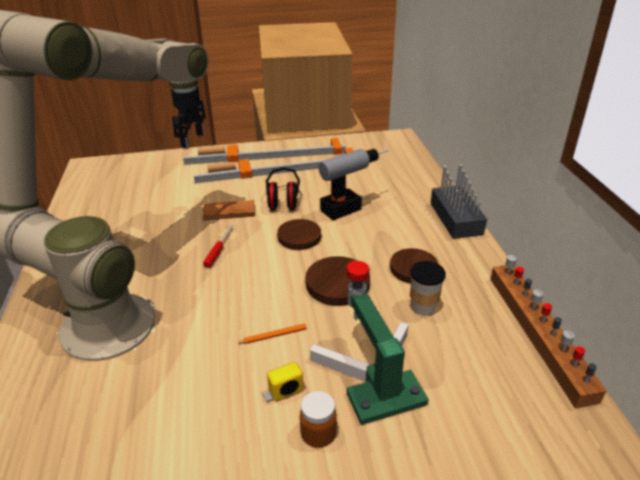

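```bash
cat > h.py <<'E'
import cv2,numpy as np
from rig import ctrl
def ray(n,uv):
    c=ctrl.camera_info(n);K,d,R,t=[np.array(c[k],float) for k in("K","dist","R","t")]
    p=cv2.undistortPoints(np.array(uv,float).reshape(-1,1,2),K,d)[:,0]
    return -R.T@t,np.c_[p,np.ones(len(p))]@R
def plane(n,uv,z):
    o,d=ray(n,uv);return o+d*((z-o[2])/d[:,2])[:,None]
def tri(uvt,uvs):
    o1,d1=ray("top",uvt);o2,d2=ray("side",uvs);d1=d1[0];d2=d2[0]
    s=np.linalg.lstsq(np.c_[d1,-d2],o2-o1,rcond=None)[0]
    a,b=o1+s[0]*d1,o2+s[1]*d2;return (a+b)/2,np.linalg.norm(a-b)
def blobs(im,kind,amin=60):
    h=cv2.cvtColor(im,cv2.COLOR_RGB2HSV).astype(int);H,S,V=h[...,0],h[...,1],h[...,2]
    m={"red":((H<6)|(H>174))&(S>170)&(V>90),"brown":(V<95)&(S>90)&(H<20),"white":(S<70)&(V>150),"green":(H>60)&(H<95)&(S>90)}[kind]
    cs,_=cv2.findContours(cv2.morphologyEx(m.astype(np.uint8),cv2.MORPH_OPEN,np.ones((3,3))),0,cv2.CHAIN_APPROX_NONE)
    return [c for c in cs if cv2.contourArea(c)>amin]
E
cat > m.py <<'E'
from h import *
for n in("top","side"):
    im=ctrl.capture(n)
    for k,z in(("red",207),("brown",30),("white",38),("green",10)):
        for c in blobs(im,k):
            (x,y,w,h)=cv2.boundingRect(c)
            if n=="top" and not(180<x<500 and 110<y<320): continue
            if n=="side" and not(250<x<450 and 220<y<430): continue
            e=cv2.fitEllipse(c);print(n,k,(x,y,w,h),np.round(e[0],1),np.round(e[1],1),plane(n,[e[0]],z).round(1)[0])
            if k=="white": print(np.round(plane(n,cv2.boxPoints(cv2.minAreaRect(c)),38),1).tolist(), np.round(cv2.boxPoints(cv2.minAreaRect(c))).tolist())
            if k=="brown":
                for zz in(0,30):
                    P=plane(n,c[:,0],zz)[:,:2];(a,b),r=cv2.minEnclosingCircle(P.astype(np.float32));print("  circ",zz,round(a,1),round(b,1),round(r,1))
E
python3 m.py
```

```text
top red (388, 203, 21, 21) [398.3 213.1] [19.8 20.5] [ 579.  -152.7  207. ]
top brown (466, 265, 22, 29) [476.8 280.2] [22.1 26.6] [ 446.3 -368.5   30. ]
  circ 0 452.5 -382.7 36.7
  circ 30 448.8 -373.8 36.0
top brown (192, 238, 53, 51) [218.1 262.7] [50.2 51.4] [504.3 275.3  30. ]
  circ 0 510.0 280.1 67.4
  circ 30 505.1 275.2 66.0
top brown (275, 201, 67, 67) [308.1 234.1] [65.4 65.7] [572.5  49.2  30. ]
  circ 0 580.0 49.7 87.4
  circ 30 573.8 49.6 85.6
top brown (342, 161, 22, 11) [352.2 166.2] [ 8.5 20.5] [749.5 -68.2  30. ]
  circ 0 762.8 -71.6 29.7
  circ 30 752.7 -69.1 29.1
top brown (273, 130, 49, 49) [297.3 154.3] [47.9 48.6] [784.6  73.2  30. ]
  circ 0 796.3 73.2 68.2
  circ 30 785.5 72.6 66.8
top white (477, 263, 26, 25) [489.7 275.2] [24.2 25.6] [ 457.1 -399.6   38. ]
[[488.3, -370.1, 38.0], [486.9, -433.1, 38.0], [426.9, -427.9, 38.0], [428.5, -365.4, 38.0]] [[477.0, 263.0], [502.0, 263.0], [502.0, 287.0], [477.0, 287.0]]
top white (404, 230, 33, 44) [419.  252.9] [ 7.4 71.3] [ 517.1 -226.3   38. ]
[[475.0, -182.9, 38.0], [578.4, -260.4, 38.0], [566.7, -276.0, 38.0],
[... 960 characters left out ...]
.9, 38.0], [497.1, -320.2, 38.0], [484.1, -385.6, 38.0], [421.5, -373.9, 38.0]] [[301.0, 391.0], [334.0, 391.0], [334.0, 419.0], [301.0, 419.0]]
side white (310, 345, 57, 25) [337.5 356.6] [ 8.  80.6] [ 522.3 -231.7   38. ]
[[465.2, -203.9, 38.0], [475.2, -182.2, 38.0], [581.5, -261.2, 38.0], [570.4, -280.9, 38.0]] [[309.0, 351.0], [312.0, 343.0], [367.0, 363.0], [365.0, 371.0]]
side white (394, 322, 14, 18) [400.4 330.4] [ 9.2 20. ] [ 678.5 -181.9   38. ]
[[654.4, -194.5, 38.0], [689.8, -150.4, 38.0], [703.0, -168.4, 38.0], [667.5, -211.5, 38.0]] [[392.0, 336.0], [401.0, 320.0], [409.0, 325.0], [400.0, 340.0]]
side green (348, 294, 79, 129) [377.6 369.1] [ 66.1 133.8] [ 606.  -258.8   10. ]
```

arm_command(
  increments=[
    {"dr": [0,0,0],"offset": [-0.3,-0.094,0],"hand": 1},
    {"dr": [0,0,0],"offset": [-0.3,-0.094,0],"hand": 1},
    {"dr": [0,0,0],"offset": [-0.3,-0.094,0],"hand": 1},
    {"dr": [0,0,0],"offset": [-0.3,-0.094,0],"hand": 1},
    {"dr": [0,0,0],"offset": [-0.3,-0.094,0],"hand": 1},
    {"dr": [0,0,0],"offset": [-0.3,-0.094,0],"hand": 1},
  ],
)

```text
time_s: 0.8
eef_pos: [398.0, 312.0, 231.2]
ee_rot: [-0.0, 0.229, 0.973, -0.0]
force: [1.2, 0.4, 0.4]
grip_width: 0.999
grip_force: 0.0
```

arm_command(
  increments=[
    {"dr": [0,0,0],"offset": [-0.3,-0.094,0],"hand": 1},
    {"dr": [0,0,0],"offset": [-0.3,-0.094,0],"hand": 1},
    {"dr": [0,0,0],"offset": [-0.3,-0.094,0],"hand": 1},
    {"dr": [0,0,0],"offset": [-0.3,-0.094,0],"hand": 1},
    {"dr": [0,0,0],"offset": [-0.3,-0.094,0],"hand": 1},
    {"dr": [0,0,0],"offset": [-0.3,-0.094,0],"hand": 1},
  ],
)

```text
time_s: 1.4
eef_pos: [561.3, 155.1, 231.1]
ee_rot: [-0.0, 0.229, 0.973, -0.0]
force: [0.6, 0.7, 0.5]
grip_width: 0.997
grip_force: 0.0
```

arm_command(
  increments=[
    {"dr": [0,0,0.176],"offset": [0,0,0],"hand": 1},
    {"dr": [0,0,0.176],"offset": [0,0,0],"hand": 1},
    {"dr": [0,0,0.176],"offset": [0,0,0],"hand": 1},
    {"dr": [0,0,0.176],"offset": [0,0,0],"hand": 1},
    {"dr": [0,0,0.176],"offset": [0,0,0],"hand": 1},
    {"dr": [0,0,0.176],"offset": [0,0,0],"hand": 1},
    {"dr": [0,0,0.17],"offset": [0,0,0],"hand": 1},
    {"dr": [0,0,0],"offset": [0,0,0],"hand": 1},
  ],
)

```text
time_s: 2.2
eef_pos: [560.3, 156.3, 231.1]
ee_rot: [-0.0, 0.654, 0.756, -0.0]
force: [0.5, -0.3, -0.3]
grip_width: 1.002
grip_force: 0.0
```

arm_command(
  increments=[
    {"dr": [0,-0.167,0],"offset": [0,0,0],"hand": 1},
    {"dr": [0,-0.167,0],"offset": [0,0,0],"hand": 1},
    {"dr": [0,0,0],"offset": [0,0,0],"hand": 1},
  ],
)

```text
time_s: 2.5
eef_pos: [559.7, 158.3, 230.6]
ee_rot: [0.099, 0.645, 0.753, -0.087]
force: [-0.2, 0.0, 0.5]
grip_width: 1.004
grip_force: 0.0
```

```bash
cat > to.py <<'E'
# usage: to.py x y z phi_deg tilt_deg -> increments (tool frame, units) to the goal
import sys,numpy as np
from rig import ctrl
from scipy.spatial.transform import Rotation as Ro
x,y,z,phi,tilt=map(float,sys.argv[1:6])
s=ctrl.sense();q=s["ee_rot"];R=Ro.from_quat([*q[1:],q[0]])
p=np.radians(phi);ye=np.array([np.cos(p),np.sin(p),0]);xe=np.array([-np.sin(p),np.cos(p),0])
G=Ro.from_matrix(np.c_[xe,ye,[0,0,-1]])*Ro.from_rotvec([0,-np.radians(tilt),0])
d=np.array([x,y,z])-s["eef_pos"]
print("t",s["time_s"],"pos",s["eef_pos"].round(1),"F",s["force"].round(1),"J",s["joints"].round(2),"w",round(s["grip_width"],2))
print("offset units",(R.inv().apply(d)/120).round(3),"dr units",((R.inv()*G).as_rotvec()/(np.pi/4)).round(3))
E
python3 to.py 558 158 100 8.3 15
```

```text
t 2.5 pos [559.7 158.3 230.6] F [-0.2  0.   0.5] J [ 0.19  0.47  1.29 -0.27  1.4   0.09] w 1.0
offset units [ 0.284 -0.012  1.051] dr units [-0.     0.003  0.011]
```

arm_command(
  increments=[
    {"dr": [0,0,0.011],"offset": [0.084,0,0.312],"hand": 1},
    {"dr": [0,0,0],"offset": [0.084,0,0.312],"hand": 1},
    {"dr": [0,0,0],"offset": [0.084,0,0.312],"hand": 1},
    {"dr": [0,0,0],"offset": [0.084,0,0.312],"hand": 1},
    {"dr": [0,0,0],"offset": [0.084,0,0.312],"hand": 1},
    {"dr": [0,0,0],"offset": [0.084,0,0.312],"hand": 1},
    {"dr": [0,0,0],"offset": [0,0,0],"hand": 1},
  ],
)

```text
time_s: 3.2
eef_pos: [557.9, 155.5, -5.8]
ee_rot: [0.096, 0.651, 0.748, -0.088]
force: [-0.1, -0.6, 0.4]
grip_width: 1.002
grip_force: 0.0
```

```bash
python3 to.py 561.2 134.2 -2 8.3 15; python3 to.py 567 -58 -2 8.3 15
```

```text
t 3.2 pos [557.9 155.5  -5.8] F [-0.1 -0.6  0.4] J [ 0.18  0.75  1.51 -0.33  0.93  0.25] w 1.0
offset units [-0.181  0.002  0.015] dr units [-0.012 -0.001 -0.006]
t 3.2 pos [557.9 155.5  -5.8] F [-0.1 -0.6  0.4] J [ 0.18  0.75  1.51 -0.33  0.93  0.25] w 1.0
offset units [-1.72  -0.17   0.427] dr units [-0.012 -0.001 -0.006]
```

arm_command(
  increments=[
    {"dr": [0,0,0],"offset": [-0.08,0,0.01],"hand": 1},
    {"dr": [0,0,0],"offset": [-0.08,0,0.02],"hand": 1},
    {"dr": [0,0,0],"offset": [-0.06,0,0.016],"hand": 1},
    {"dr": [0,0,0],"offset": [-0.06,-0.01,0.016],"hand": 1},
    {"dr": [0,0,0],"offset": [-0.08,-0.01,0.02],"hand": 1},
    {"dr": [0,0,0],"offset": [-0.08,-0.01,0.02],"hand": 1},
    {"dr": [0,0,0],"offset": [-0.08,-0.01,0.02],"hand": 1},
    {"dr": [0,0,0],"offset": [-0.08,-0.01,0.02],"hand": 1},
  ],
)

```text
time_s: 4.0
eef_pos: [565.5, 82.2, 1.7]
ee_rot: [0.1, 0.651, 0.748, -0.084]
force: [-0.4, 4.2, 2.9]
grip_width: 1.001
grip_force: 2.5
```

arm_command(
  increments=[
    {"dr": [0,0,0],"offset": [-0.08,-0.01,0.02],"hand": 1},
    {"dr": [0,0,0],"offset": [-0.08,-0.01,0.02],"hand": 1},
    {"dr": [0,0,0],"offset": [-0.08,-0.01,0.02],"hand": 1},
    {"dr": [0,0,0],"offset": [-0.08,-0.01,0.02],"hand": 1},
    {"dr": [0,0,0],"offset": [-0.08,-0.01,0.02],"hand": 1},
    {"dr": [0,0,0],"offset": [-0.06,-0.01,0.015],"hand": 1},
    {"dr": [0,0,0],"offset": [0,0,0],"hand": 1},
  ],
)

```text
time_s: 4.7
eef_pos: [565.5, 23.8, 1.8]
ee_rot: [0.099, 0.652, 0.747, -0.086]
force: [0.3, -0.1, 0.7]
grip_width: 1.001
grip_force: 0.1
```

```bash
python3 to.py 566 -66 -2 8.3 15; python3 m.py | grep -A2 brown|head -9; python3 - <<'E'
from h import *
a=ctrl.capture("top")[120:320,230:500];b=ctrl.capture("side")[200:440,230:480]
cv2.imwrite("pics/p1.png",np.hstack([cv2.resize(a,(400,480)),cv2.resize(b,(400,480))])[:,:,::-1])
E
```

```text
t 4.7 pos [565.5  23.8   1.8] F [ 0.3 -0.1  0.7] J [-0.05  0.69  1.61 -0.35  0.83  0.05] w 1.0
offset units [-0.709 -0.098  0.223] dr units [-0.001  0.001 -0.011]
top brown (466, 265, 22, 29) [476.9 280.1] [22.4 26.5] [ 446.5 -368.9   30. ]
  circ 0 452.5 -382.7 36.7
  circ 30 448.8 -373.8 36.0
top brown (192, 238, 53, 51) [218.1 262.7] [50.2 51.4] [504.2 275.3  30. ]
  circ 0 510.0 280.1 67.4
  circ 30 505.1 275.2 66.0
top brown (321, 202, 62, 66) [349.9 234.5] [62.4 66.2] [569.2 -56.1  30. ]
  circ 0 576.1 -56.0 87.7
  circ 30 569.9 -53.9 85.9
```

View pics/p1.png

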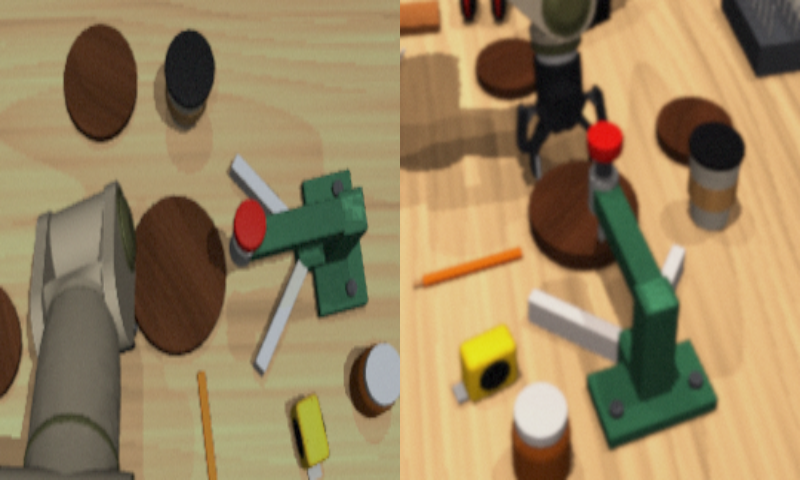

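arm_command(
  increments=[
    {"dr": [0,0,0],"offset": [-0.05,-0.01,0.015],"hand": 1},
    {"dr": [0,0,0],"offset": [-0.08,-0.012,0.025],"hand": 1},
    {"dr": [0,0,0],"offset": [-0.08,-0.012,0.025],"hand": 1},
    {"dr": [0,0,0],"offset": [-0.08,-0.012,0.025],"hand": 1},
    {"dr": [0,0,0],"offset": [-0.08,-0.012,0.025],"hand": 1},
    {"dr": [0,0,0],"offset": [-0.08,-0.012,0.025],"hand": 1},
    {"dr": [0,0,0],"offset": [-0.05,-0.01,0.015],"hand": 1},
    {"dr": [0,0,0],"offset": [-0.05,-0.01,0.015],"hand": 1},
  ],
)

```text
time_s: 5.7
eef_pos: [565.4, -44.6, 0.2]
ee_rot: [0.1, 0.651, 0.748, -0.084]
force: [0.4, 10.2, 8.5]
grip_width: 1.004
grip_force: 5.3
```

arm_command(
  increments=[
    {"dr": [0,0,0],"offset": [-0.03,-0.005,0.01],"hand": 1},
    {"dr": [0,0,0],"offset": [-0.03,0,0.01],"hand": 1},
  ],
)

```text
time_s: 5.9
eef_pos: [565.7, -52.0, -0.3]
ee_rot: [0.1, 0.651, 0.748, -0.084]
force: [-1.6, 11.3, 10.9]
grip_width: 1.001
grip_force: 6.1
```

```bash
python3 to.py 566 -66 -2 8.3 15; python3 m.py | grep -A2 -E "brown|red"
```

```text
t 5.9 pos [ 5.657e+02 -5.200e+01 -3.000e-01] F [-1.6 11.3 10.9] J [-0.19  0.68  1.63 -0.36  0.77 -0.08] w 1.0
offset units [-0.109 -0.013  0.044] dr units [ 0.004  0.001 -0.01 ]
top red (388, 203, 21, 21) [398.2 213. ] [19.6 21.1] [ 579.3 -152.5  207. ]
top brown (466, 265, 22, 29) [477.  280.2] [22.4 26.5] [ 446.3 -369.    30. ]
  circ 0 452.5 -382.7 36.7
  circ 30 448.8 -373.8 36.0
top brown (192, 238, 53, 51) [218.1 262.9] [50.4 51.3] [503.9 275.3  30. ]
  circ 0 509.8 280.2 67.5
  circ 30 505.0 275.3 66.1
top brown (354, 201, 58, 66) [378.9 236.2] [55.8 66.1] [ 563.2 -128.9   30. ]
  circ 0 576.2 -129.7 87.5
  circ 30 570.0 -126.1 85.7
top brown (342, 161, 22, 11) [352.1 166. ] [ 9.  20.2] [750. -68.  30.]
  circ 0 762.8 -71.6 29.7
  circ 30 752.7 -69.1 29.1
top brown (273, 130, 49, 49) [297.3 154.3] [47.5 48.6] [784.8  73.3  30. ]
  circ 0 796.3 72.9 68.0
  circ 30 785.5 72.3 66.6
--
side red (346, 261, 23, 20) [357.1 270.3] [19.4 22.4] [ 579.2 -153.4  207. ]
side brown (301, 423, 36, 24) [318.7 433.6] [24.5 35.2] [ 450.4 -406.7   30. ]
  circ 0 454.4 -378.1 36.5
  circ 30 451.3 -398.4 35.3
side brown (316, 299, 59, 59) [342.4 330.2] [44.1 68.2] [ 550.8 -149.    30. ]
  circ 0 573.0 -105.4 108.4
  circ 30 566.1 -134.6 104.8
side brown (391, 250, 45, 33) [410.  264.4] [29.8 41.5] [777.   53.4  30. ]
  circ 0 797.5 83.1 72.8
  circ 30 783.3 47.9 70.4
```

arm_command(
  increments=[
    {"dr": [0,0,0],"offset": [0.03,0,-0.008],"hand": 1},
    {"dr": [0,0,0],"offset": [0,0,0],"hand": 1},
    {"dr": [0,0,0],"offset": [-0.04,0,0.011],"hand": 1},
    {"dr": [0,0,0],"offset": [-0.04,0,0.011],"hand": 1},
    {"dr": [0,0,0],"offset": [-0.04,0,0.011],"hand": 1},
  ],
)

```text
time_s: 6.5
eef_pos: [566.3, -63.8, -1.5]
ee_rot: [0.099, 0.651, 0.747, -0.085]
force: [0.5, 3.5, -0.3]
grip_width: 1.001
grip_force: 1.5
```

arm_command(
  increments=[
    {"dr": [0,0,0],"offset": [-0.03,0,0.008],"hand": 1},
    {"dr": [0,0,0],"offset": [-0.03,0,0.008],"hand": 1},
  ],
)

```text
time_s: 6.7
eef_pos: [567.3, -71.2, -1.5]
ee_rot: [0.099, 0.651, 0.747, -0.085]
force: [-0.9, 3.1, -0.7]
grip_width: 1.003
grip_force: 1.3
```

```bash
python3 to.py 566 -66 -2 8.3 15; python3 m.py | grep -A2 -E "brown"|sed -n '7,9p;19,21p'; python3 - <<'E'
from h import *
a=ctrl.capture("top")[150:290,320:480];b=ctrl.capture("side")[230:410,270:450]
cv2.imwrite("pics/p2.png",np.hstack([cv2.resize(a,(400,400)),cv2.resize(b,(400,400))])[:,:,::-1])
E
```

```text
t 6.7 pos [567.3 -71.2  -1.5] F [-0.9  3.1 -0.7] J [-0.22  0.68  1.62 -0.36  0.77 -0.11] w 1.0
offset units [ 0.044 -0.005 -0.007] dr units [-0.    0.   -0.01]
top brown (362, 201, 57, 66) [387.4 236.1] [56.  65.1] [ 563.  -150.4   30. ]
  circ 0 577.0 -151.1 87.6
  circ 30 570.8 -147.0 85.8
  circ 30 452.5 -399.8 34.5
side brown (319, 304, 56, 59) [344.9 333.8] [42.1 67.6] [ 554.1 -161.    30. ]
  circ 0 570.9 -126.4 108.8
```

View pics/p2.png

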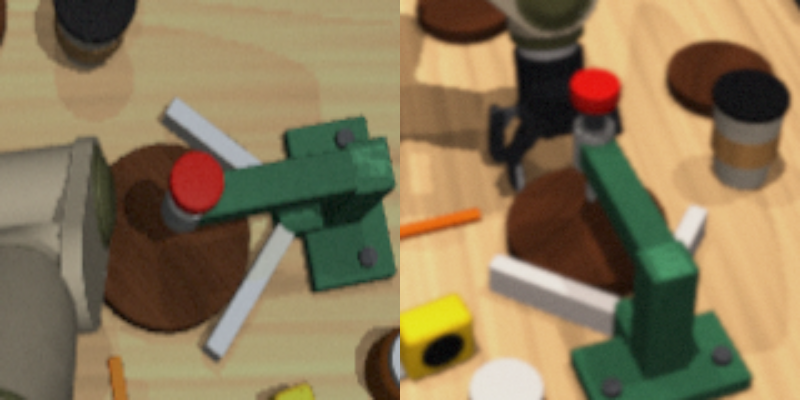

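arm_command(
  increments=[
    {"dr": [0,0,0],"offset": [-0.02,0.01,0.0055],"hand": 1},
    {"dr": [0,0,0],"offset": [-0.02,0.01,0.0055],"hand": 1},
  ],
)

```text
time_s: 7.1
eef_pos: [570.2, -74.6, -1.6]
ee_rot: [0.098, 0.652, 0.747, -0.085]
force: [-3.9, 15.6, 3.7]
grip_width: 0.996
grip_force: 7.5
```

arm_command(
  increments=[
    {"dr": [0,0,0],"offset": [-0.015,0.01,0.004],"hand": 1},
    {"dr": [0,0,0],"offset": [-0.015,0.01,0.004],"hand": 1},
  ],
)

```text
time_s: 7.3
eef_pos: [571.8, -75.4, -1.9]
ee_rot: [0.096, 0.653, 0.747, -0.084]
force: [-9.0, 32.1, 13.5]
grip_width: 1.0
grip_force: 15.9
```

```bash
python3 to.py 566 -66 -2 8.3 15; python3 m.py | grep -A2 -E "brown"|sed -n '7,9p;19,21p'
```

```text
t 7.3 pos [571.8 -75.4  -1.9] F [-9.  32.1 13.5] J [-0.23  0.69  1.61 -0.34  0.78 -0.12] w 1.0
offset units [ 0.081 -0.038 -0.02 ] dr units [-0.004 -0.007 -0.013]
top brown (363, 200, 58, 66) [389.  235.1] [55.3 65.3] [ 565.6 -154.6   30. ]
  circ 0 580.2 -154.3 87.6
  circ 30 573.9 -150.1 85.8
  circ 30 566.2 -157.1 101.4
side brown (391, 250, 45, 33) [410.  264.6] [29.8 41.5] [776.9  52.9  30. ]
  circ 0 798.4 83.1 73.2
```

arm_command(
  increments=[
    {"dr": [0,0,0],"offset": [0.05,0,-0.013],"hand": 1},
    {"dr": [0,0,0],"offset": [0.2,0,-0.054],"hand": 1},
    {"dr": [0,0,0],"offset": [0.3,0,-0.08],"hand": 1},
    {"dr": [0,0,0],"offset": [0.3,0,-0.08],"hand": 1},
    {"dr": [0,0,0],"offset": [0.3,0,-0.08],"hand": 1},
    {"dr": [0,0,0],"offset": [0.3,0,-0.08],"hand": 1},
    {"dr": [0,0,0],"offset": [0.0,0,0],"hand": 1},
  ],
)

```text
time_s: 8.1
eef_pos: [548.5, 103.1, -1.5]
ee_rot: [0.1, 0.65, 0.749, -0.084]
force: [-0.3, -0.5, -0.0]
grip_width: 0.997
grip_force: 0.0
```

```bash
cat > d.py <<'E'
from h import *
from scipy.optimize import least_squares
im=ctrl.capture("top")
c=max((c for c in blobs(im,"brown") if 320<c[:,0,0].mean()<430 and c[:,0,1].mean()>190),key=cv2.contourArea)
P=plane("top",c[:,0],30)[:,:2]; g=P.mean(0)
for name,m in(("far",P[:,0]>g[0]),("right",P[:,1]<g[1]),("far|right",(P[:,0]>g[0])|(P[:,1]<g[1])),("all",P[:,0]>0)):
    Q=P[m];f=least_squares(lambda v:np.hypot(*(Q-v).T)-85,g,loss="soft_l1",f_scale=1.5)
    print(name,f.x.round(1),"med|r|",np.median(abs(f.fun)).round(2),len(Q))
a=im[150:290,320:480];b=ctrl.capture("side")[230:410,270:450]
import sys
cv2.imwrite(sys.argv[1],np.hstack([cv2.resize(a,(400,400),interpolation=2),cv2.resize(b,(400,400),interpolation=2)])[:,:,::-1])
E
python3 d.py pics/p3.png; python3 to.py 579 -153 320 8.3 0
```

```text
far [ 557.2 -135.1] med|r| 14.1 127
right [ 566.9 -138.7] med|r| 8.08 118
far|right [ 567.8 -143. ] med|r| 5.71 175
all [ 572.7 -148.6] med|r| 2.32 225
t 8.2 pos [549.   99.8  -1.5] F [ 0.3 -0.9 -0.2] J [ 0.09  0.69  1.6  -0.35  0.86  0.18] w 1.0
offset units [-2.744 -0.038 -2.037] dr units [ 0.002  0.335 -0.007]
```

View pics/p3.png

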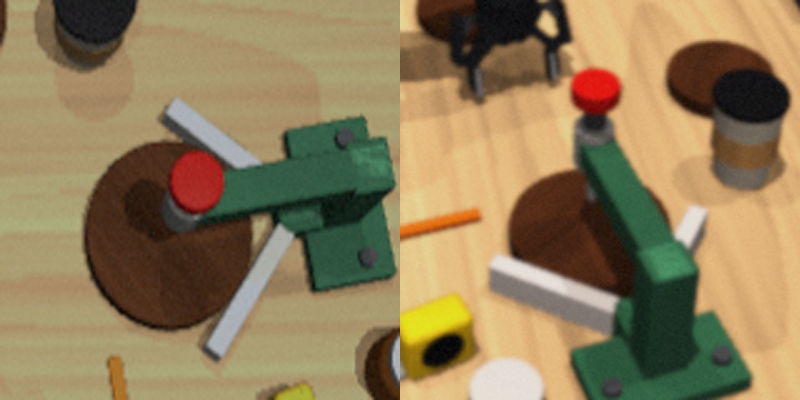

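```bash
cat > e.py <<'E'
from h import *
from scipy.optimize import least_squares
C=ray("top",[[0,0]])[0]
def fit(im,sel):
    c=max((c for c in blobs(im,"brown") if sel(c[:,0].mean(0))),key=cv2.contourArea)
    hull=cv2.convexHull(c); c=np.array([p for p in c[:,0] if cv2.pointPolygonTest(hull,tuple(map(float,p)),True)<0.8])
    P0,P1=plane("top",c,0)[:,:2],plane("top",c,30)[:,:2]
    def res(v):
        near=((P0-v[:2])@(C[:2]-v[:2]))>0
        return np.hypot(*(np.where(near[:,None],P0,P1)-v[:2]).T)-v[2]
    f=least_squares(res,[*P1.mean(0),85],loss="soft_l1",f_scale=1,diff_step=1e-3)
    print(f.x.round(1),"rms",np.median(abs(f.fun)).round(2),len(c))
fit(cv2.imread("pics/top0.png")[:,:,::-1],lambda m:270<m[0]<345 and m[1]>190)
fit(ctrl.capture("top"),lambda m:320<m[0]<430 and m[1]>190)
E
python3 e.py
```

```text
[575.4  49.2  82.3] rms 0.67 182
[ 576.3 -151.4   82.7] rms 0.82 153
```

arm_command(
  increments=[
    {"dr": [0,0,0],"offset": [-0.03,0,-0.11],"hand": -1},
    {"dr": [0,0,0],"offset": [0,0,0],"hand": -1},
    {"dr": [0,0,0],"offset": [0,0,0],"hand": -1},
    {"dr": [0,0,0],"offset": [0,0,0],"hand": -1},
    {"dr": [0,0,0],"offset": [0,0,0],"hand": -1},
    {"dr": [0,0,0],"offset": [0,0,0],"hand": -1},
  ],
)

```text
time_s: 8.85
eef_pos: [548.6, 99.5, 11.9]
ee_rot: [0.099, 0.651, 0.748, -0.085]
force: [-0.8, -0.5, 0.4]
grip_width: 0.008
grip_force: 0.0
```

```bash
python3 to.py 518 -42 12 8.3 15; python3 to.py 530 -64 12 8.3 15|tail -1
```

```text
t 8.85 pos [548.6  99.5  11.9] F [-0.8 -0.5  0.4] J [ 0.09  0.67  1.6  -0.34  0.88  0.17] w 0.01
offset units [-1.095 -0.414  0.292] dr units [-0.     0.001 -0.009]
offset units [-1.283 -0.34   0.343] dr units [-0.     0.001 -0.009]
```

arm_command(
  increments=[
    {"dr": [0,0,0],"offset": [-0.27,-0.103,0.073],"hand": -1},
    {"dr": [0,0,0],"offset": [-0.27,-0.103,0.073],"hand": -1},
    {"dr": [0,0,0],"offset": [-0.27,-0.103,0.073],"hand": -1},
    {"dr": [0,0,0],"offset": [-0.27,-0.103,0.073],"hand": -1},
    {"dr": [0,0,0],"offset": [-0.07,0.03,0.019],"hand": -1},
    {"dr": [0,0,0],"offset": [-0.05,0.02,0.0135],"hand": -1},
  ],
)

```text
time_s: 9.45
eef_pos: [526.5, -54.9, 11.8]
ee_rot: [0.099, 0.652, 0.747, -0.085]
force: [-0.1, 0.3, -0.0]
grip_width: -0.004
grip_force: 0.0
```

arm_command(
  increments=[
    {"dr": [0,0,0],"offset": [-0.03,0.011,0.008],"hand": -1},
    {"dr": [0,0,0],"offset": [-0.03,0.011,0.008],"hand": -1},
  ],
)

```text
time_s: 9.65
eef_pos: [530.1, -60.5, 11.6]
ee_rot: [0.099, 0.651, 0.748, -0.085]
force: [-0.8, 0.3, -0.4]
grip_width: -0.003
grip_force: 0.0
```

arm_command(
  increments=[
    {"dr": [0,0,0],"offset": [-0.03,0.011,0.008],"hand": -1},
    {"dr": [0,0,0],"offset": [0,0,0],"hand": -1},
  ],
)

```text
time_s: 9.85
eef_pos: [531.9, -64.5, 11.7]
ee_rot: [0.099, 0.651, 0.748, -0.085]
force: [0.2, 0.4, -0.2]
grip_width: -0.0
grip_force: 0.0
```

arm_command(
  increments=[
    {"dr": [0,0,0],"offset": [-0.03,0.011,0.008],"hand": -1},
    {"dr": [0,0,0],"offset": [-0.02,0.008,0.005],"hand": -1},
  ],
)

```text
time_s: 10.05
eef_pos: [534.5, -70.1, 11.6]
ee_rot: [0.099, 0.651, 0.748, -0.085]
force: [-1.9, 10.8, 2.3]
grip_width: -0.0
grip_force: 5.5
```

arm_command(
  increments=[
    {"dr": [0,0,0],"offset": [-0.02,0.008,0.005],"hand": -1},
    {"dr": [0,0,0],"offset": [-0.01,0.004,0.003],"hand": -1},
  ],
)

```text
time_s: 10.25
eef_pos: [535.5, -71.0, 11.3]
ee_rot: [0.097, 0.652, 0.748, -0.084]
force: [-6.4, 28.0, 11.3]
grip_width: -0.001
grip_force: 14.2
```

arm_command(
  increments=[
    {"dr": [0,0,0],"offset": [0.04,-0.015,-0.011],"hand": -1},
    {"dr": [0,0,0],"offset": [0.2,0,-0.054],"hand": -1},
    {"dr": [0,0,0],"offset": [0.3,0,-0.08],"hand": -1},
    {"dr": [0,0,0],"offset": [0.3,0,-0.08],"hand": -1},
    {"dr": [0,0,0],"offset": [-0.09,0,-0.36],"hand": -1},
    {"dr": [0,0,0],"offset": [-0.09,0,-0.36],"hand": -1},
    {"dr": [0,0.167,0],"offset": [-0.09,0,-0.36],"hand": -1},
    {"dr": [0,0.167,0],"offset": [-0.09,0,-0.36],"hand": -1},
  ],
)

```text
time_s: 11.05
eef_pos: [520.4, 27.9, 192.0]
ee_rot: [-0.001, 0.655, 0.756, 0.004]
force: [1.0, -0.9, -0.3]
grip_width: 0.0
grip_force: 0.0
```

arm_command(
  increments=[
    {"dr": [0,0,0],"offset": [0,0,-0.36],"hand": -1},
    {"dr": [0,0,0],"offset": [0,0,-0.36],"hand": -1},
    {"dr": [0,0,0],"offset": [0,0,0],"hand": -1},
  ],
)

```text
time_s: 11.35
eef_pos: [522.0, 25.7, 281.7]
ee_rot: [0.005, 0.657, 0.754, 0.004]
force: [0.3, -0.2, 0.7]
grip_width: 0.001
grip_force: 0.0
```

```bash
python3 e.py; python3 to.py 579 -153 240 8.3 0; python3 m.py|grep -E "red|white"
```

```text
[575.4  49.2  82.3] rms 0.67 182
[ 576.7 -152.3   82.4] rms 0.89 132
t 11.4 pos [521.1  26.  278.4] F [-0.1 -0.4 -0.7] J [-0.18  0.27  1.43  0.    1.43 -0.31] w -0.0
offset units [-1.543  0.271  0.324] dr units [ 0.009  0.002 -0.009]
top red (388, 203, 21, 21) [398.2 212.8] [20.2 21.1] [ 579.7 -152.6  207. ]
top white (281, 268, 36, 125) [297.3 346.9] [ 18.5 146.9] [293.9  80.8  38. ]
top white (477, 263, 26, 25) [489.7 275.2] [24.3 25.6] [ 457.1 -399.5   38. ]
top white (289, 246, 50, 20) [313.7 255.5] [16.2 48.3] [516.1  36.4  38. ]
top white (404, 230, 33, 44) [419.3 252.5] [ 7.6 69.9] [ 518.1 -227.2   38. ]
top white (338, 193, 21, 82) [347.5 240.5] [  9.6 128.8] [552.5 -48.9  38. ]
top white (295, 187, 51, 29) [320.3 200.7] [25.  60.3] [656.7  16.6  38. ]
top white (388, 184, 36, 25) [404.3 196.7] [ 7.5 48.5] [ 662.8 -197.5   38. ]
top white (272, 183, 22, 83) [282.  226.6] [  9.2 123.7] [591.3 114.3  38. ]
side red (347, 261, 22, 20) [357.3 270.4] [19.7 21.5] [ 579.5 -153.8  207. ]
side white (301, 391, 34, 29) [317.4 404.8] [28.1 33.3] [ 458.2 -347.3   38. ]
side white (310, 345, 57, 26) [338.2 356.9] [ 8.3 79.8] [ 523.7 -232.8   38. ]
side white (393, 323, 15, 18) [400.1 331.1] [ 9.8 20.3] [ 677.2 -183.9   38. ]
```

arm_command(
  increments=[
    {"dr": [0.009,0,-0.009],"offset": [-0.257,0.045,0],"hand": -1},
    {"dr": [0,0,0],"offset": [-0.257,0.045,0],"hand": -1},
    {"dr": [0,0,0],"offset": [-0.257,0.045,0],"hand": -1},
    {"dr": [0,0,0],"offset": [-0.257,0.045,0],"hand": -1},
    {"dr": [0,0,0],"offset": [-0.257,0.045,0],"hand": -1},
    {"dr": [0,0,0],"offset": [-0.257,0.045,0],"hand": -1},
    {"dr": [0,0,0],"offset": [0,0,0.2],"hand": -1},
    {"dr": [0,0,0],"offset": [0,0,0],"hand": -1},
  ],
)

```text
time_s: 12.3
eef_pos: [577.4, -152.1, 247.1]
ee_rot: [-0.006, 0.654, 0.756, -0.003]
force: [-0.4, 0.7, -0.2]
grip_width: 0.001
grip_force: 0.0
```

```bash
python3 to.py 579 -153 220 8.3 0
```

```text
t 12.3 pos [ 577.4 -152.1  247.1] F [-0.4  0.7 -0.2] J [-0.45  0.47  1.23 -0.    1.45 -0.6 ] w 0.0
offset units [-0.01   0.015  0.226] dr units [-0.015 -0.006 -0.001]
```

arm_command(
  increments=[
    {"dr": [-0.015,0,0],"offset": [-0.01,0.015,0.15],"hand": -1},
    {"dr": [0,0,0],"offset": [0,0,0.09],"hand": -1},
    {"dr": [0,0,0],"offset": [0,0,0.06],"hand": -1},
    {"dr": [0,0,0],"offset": [0,0,0.06],"hand": -1},
  ],
)

```text
time_s: 12.7
eef_pos: [580.6, -152.6, 208.8]
ee_rot: [0.002, 0.654, 0.757, 0.003]
force: [-3.3, 2.0, 4.7]
grip_width: 0.001
grip_force: 2.2
```

arm_command(
  increments=[
    {"dr": [0,0,0],"offset": [0,0,0.05],"hand": -1},
    {"dr": [0,0,0],"offset": [0,0,0.04],"hand": -1},
    {"dr": [0,0,0],"offset": [0,0,0.03],"hand": -1},
  ],
)

```text
time_s: 13.0
eef_pos: [580.7, -152.7, 194.4]
ee_rot: [0.002, 0.654, 0.756, 0.003]
force: [-5.2, 3.7, 7.4]
grip_width: -0.001
grip_force: 3.3
```

arm_command(
  increments=[
    {"dr": [0,0,0],"offset": [0,0,0.03],"hand": -1},
    {"dr": [0,0,0],"offset": [0,0,0.02],"hand": -1},
    {"dr": [0,0,0],"offset": [0,0,0],"hand": -1},
  ],
)

```text
time_s: 13.3
eef_pos: [580.7, -152.7, 188.6]
ee_rot: [0.002, 0.654, 0.757, 0.003]
force: [-4.8, 3.4, 7.6]
grip_width: 0.003
grip_force: 3.8
```

arm_command(
  increments=[
    {"dr": [0,0,0],"offset": [0,0,0.01],"hand": -1},
    {"dr": [0,0,0],"offset": [0,0,0.008],"hand": -1},
    {"dr": [0,0,0],"offset": [0,0,0],"hand": -1},
  ],
)

```text
time_s: 13.6
eef_pos: [580.9, -152.7, 188.0]
ee_rot: [0.003, 0.654, 0.757, 0.003]
force: [-8.4, 4.8, 14.5]
grip_width: -0.0
grip_force: 7.5
```

arm_command(
  increments=[
    {"dr": [0,0,0],"offset": [0,0,0.005],"hand": -1},
    {"dr": [0,0,0],"offset": [0,0,0],"hand": -1},
    {"dr": [0,0,0],"offset": [0,0,0],"hand": -1},
    {"dr": [0,0,0],"offset": [0,0,0],"hand": -1},
    {"dr": [0,0,0],"offset": [0,0,0],"hand": -1},
    {"dr": [0,0,0],"offset": [0,0,0],"hand": -1},
  ],
)

```text
time_s: 14.2
eef_pos: [580.9, -152.7, 187.9]
ee_rot: [0.003, 0.654, 0.757, 0.003]
force: [-8.8, 3.1, 18.7]
grip_width: 0.002
grip_force: 9.2
```

```bash
python3 e.py; python3 m.py|grep red; python3 d.py pics/p4.png >/dev/null
```

```text
[575.4  49.2  82.3] rms 0.67 182
[ 583.6 -136.    67. ] rms 1.46 58
side red (348, 277, 20, 15) [357.2 283.5] [14.8 20.7] [ 569.6 -194.8  207. ]
```

View pics/p4.png

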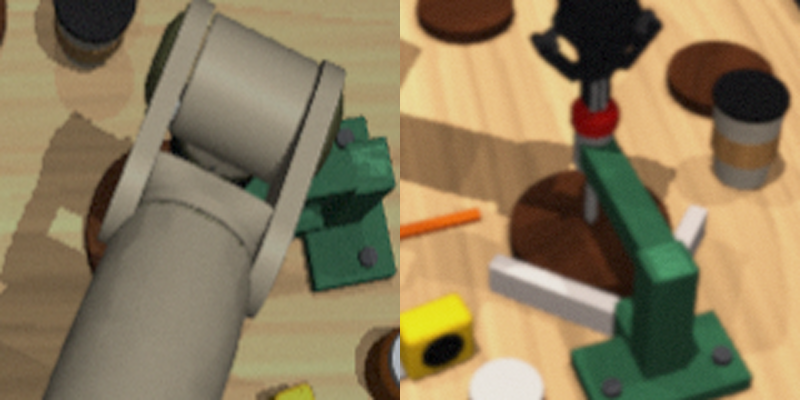

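The side view (right half) shows the fingers holding the red head down at crop (595,118), with the punch on the disc and the disc still in the V. The top view is covered by the wrist. I'll release the plunger now.

arm_command(
  increments=[
    {"dr": [0,0,0],"offset": [0,0,-0.08],"hand": -1},
    {"dr": [0,0,0],"offset": [0,0,-0.1],"hand": -1},
    {"dr": [0,0,0],"offset": [0,0,-0.15],"hand": -1},
    {"dr": [0,0,0],"offset": [0,0,-0.3],"hand": -1},
    {"dr": [0,0,0],"offset": [0,0,-0.3],"hand": -1},
    {"dr": [0,0,0],"offset": [0.3,0,0],"hand": -1},
    {"dr": [0,0,0],"offset": [0.3,0,0],"hand": -1},
    {"dr": [0,0,0],"offset": [0.3,0,0],"hand": -1},
  ],
)

```text
time_s: 15.25
eef_pos: [564.5, -45.4, 297.1]
ee_rot: [0.003, 0.654, 0.756, 0.003]
force: [-0.0, 0.5, 0.9]
grip_width: -0.0
grip_force: 0.0
```

arm_command(
  increments=[
    {"dr": [0,0,0],"offset": [0.3,0,0],"hand": -1},
    {"dr": [0,0,0],"offset": [0.3,0,0],"hand": -1},
    {"dr": [0,0,0],"offset": [0.3,0,0],"hand": -1},
    {"dr": [0,0,0],"offset": [0,0,0],"hand": -1},
    {"dr": [0,0,0],"offset": [0,0,0],"hand": -1},
  ],
)

```text
time_s: 15.75
eef_pos: [549.2, 60.7, 297.1]
ee_rot: [0.003, 0.654, 0.757, 0.003]
force: [0.7, 0.2, 0.1]
grip_width: 0.003
grip_force: 0.0
```

```bash
python3 e.py; python3 m.py|grep red; python3 d.py pics/p5.png >/dev/null
```

```text
[575.4  49.2  82.3] rms 0.67 182
[ 577.  -151.2   82.8] rms 0.88 148
top red (388, 203, 21, 21) [398.3 212.8] [20.3 20.9] [ 579.6 -152.7  207. ]
side red (347, 261, 22, 20) [357.4 270.3] [19.7 21.5] [ 579.7 -153.5  207. ]
```

View pics/p5.png

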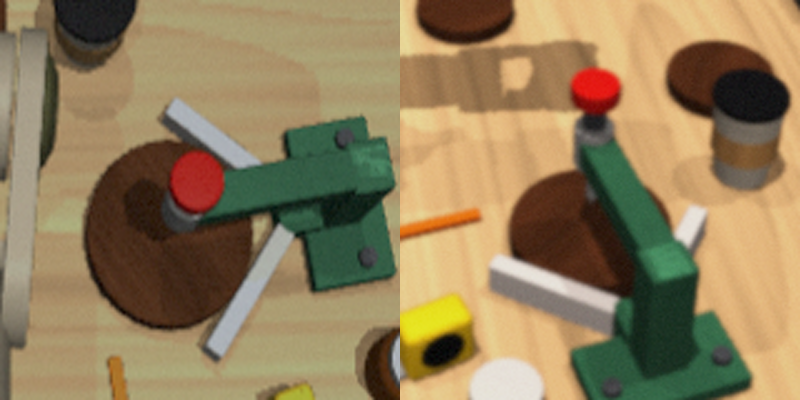

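The plunger is back up, with its head at the starting pixel (398,213). The disc rests in the V and the arm is clear, so I'm handing in.

```bash
python3 -c "
from rig import ctrl
print(ctrl.finish_job())"
```

```text
the job is handed in; nothing more can be done
None
```

The job is handed in with no verdict returned: the disc measured about 2–3 mm from the spot under the punch, the plunger was held at its stop for over 0.3 s and sprang back up, and no bystander was touched as far as the pictures show.

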